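# Catch the pop-out sharpener of a pencil box

### The arm

A 7-joint arm with a two-finger parallel gripper is mounted at the origin on the work surface. World frame = base frame: x ahead of the robot, y to its left, z up, the work surface at z = 0. Lengths are in mm, angles in rad, forces in N, time in s.
With the tool pointing down it reaches from about 400 to 850 mm from the base axis. Payload 10.4 kg.
Tool frame: the origin (TCP) lies midway between the tips of the shut fingers; the grasp point (between the pads) lies 19 mm behind it (ctrl.pinch_z is the z of the grasp point in the tool frame, in mm); z points along the fingers, y is the line along which they close (so a half turn about z gives the same grasp; the last joint's range is limited). The gripper opens to 87 mm and grips with 3 to 60 N. Pads are 19 mm wide; open, the fingers measure 117 mm over their backs; the gripper's body (75 mm by 190 mm) begins 51 mm behind the grasp point.
Start: joints at [-1.193, 0.332, -0.065, 1.46, 0.022, 1.35, -0.088], TCP at [243.836, 575.496, 222.576] pointing down, gripper open.
Joint ranges: [-2.6, 2.6], [-0.5, 2.12], [-1.47, 1.34], [0.16, 2.42], [-1.27, 4.41], [0.06, 2.06], [-2.6, 2.6]. Speed limits (rad/s): [2.22, 2.22, 2.79, 2.79, 3.14, 3.14, 3.14].

### API

Orientations are given as a 3x3 rotation matrix whose columns are the frame's x, y, z axes.
In Python, from station import ctrl gives the robot as it stands. The module is installed in compiled form; this text tells all that it offers. Calls block until the motion is done:
- ctrl.goto(position, orientation): joint-space move of the TCP to a pose.
- ctrl.movel(position, max_speed=150, rotation=None): straight line of the TCP; rotation=None keeps the orientation; max_speed is the mean speed in mm/s.
- ctrl.move_j(angles): joint-space move.
- ctrl.open() and ctrl.gripper_close(strength=None): open the fingers fully, or close them until they stop; strength is the grip in N (None keeps the last).
- ctrl.wait(seconds).
- ctrl.inverse_kinematics(position, orientation): joint angles nearest the present ones, or None.
- ctrl.get_obs(): the state.
- ctrl.read_camera(name): name is "scene" or "top"; returns a dict with "frame" (420x560x3 uint8, blue, green, red), "fx", "fy", "cx", "cy" (pixels), "extrinsics" (4x4, takes a point from world to camera coordinates). Camera axes: x right, y down, z forward; pixel columns grow to the right and rows downward; lengths in mm; the calibration is good to about 2 mm. A picture is of the moment at which its call begins. There is no depth.
A pose or a line that the arm cannot do raises ctrl.PlanningError and nothing moves.
- ctrl.sign_off(): hands the job in; it is judged then, once.
Trained networks look in a picture, given as the dict that the camera call returned (one of the last four; its "shot" number tells which), for a name from the list of things; names that differ only in an ending like _2 or _b are one class to them, and where a whole thing is asked for, a point or a joint stands for the part that bears it (a point fixed in the world has none). Each returns a list of dicts, best first, with "score" (0 to 1); they miss things now and then, are a little off and sometimes report something else, mostly with a low value. They report only what shows in the picture. A call takes as long as a camera call. They do not tell look-alikes from the thing itself.
- ctrl.regions_of(label, picture): "pixels" (420x560 bool, what is visible of it) and "box" ([left, top, width, height] in pixels, round what is visible of it).
The state is a dict: "clock": time; "q": joint angles; "qvel": joint speeds; "joint_torque": joint torques, N m; "eef_pos": TCP position; "tool_rot": TCP orientation; "force": force on the tool from outside, world axes, zero at the start; "wrist_torque": the same for the moment, N m; "finger_gap": finger opening in mm; "grip_force": force on a finger pad.
Only numpy, scipy, OpenCV 4.12 (cv2) and the standard library are available. Lean on these libraries where they do the work, as an engineer would, in place of code of your own. Each camera call takes 0.05 s, during which the arm holds its last target. There are 200 camera calls.

### The job

Pop the orange sharpener out of the end of the blue pencil box without letting it shoot across the desk: with one fingertip press the yellow key, and only that key, while the other finger waits in front of the sharpener and catches it about a finger's breadth out, before it is more than half out of its bay. Grip and lift nothing, keep the box where it stands and leave the other things on the desk alone. Finish while holding: the finger is still stopping the sharpener, which its spring presses against it.

Things in the scene. Friction and masses are not known exactly. Their poses are not given: they have to be found in the camera images.
- pencil_box: blue hard-plastic push-button pencil box, 90 mm wide (its x), 230 mm long (its y), 38 mm high, loose, 0.4 to 0.6 kg. Origin: centre of the underside, z up. On its -x side a low key deck (x -45 to -1 mm, top at 16 mm) with three keys; on its +x side the raised pencil compartment (y -115 to 53 mm) and, at the +y end, the sharpener's bay, open on top and in the end face at y = 115 mm
- sharpener_pod: orange sharpener with shavings tub, 32 mm wide (its x), 52 mm long (its y), 34 mm high, about 50 g, loose in the bay. Origin: centre of its underside. At the start fully in, front flush with the box end. When the catch lets go, a spring pushes it out at once (in under 0.1 s) along its +y, the box's +y, with 2.2 N (1.4 N at 30 mm out); uncaught it shoots out and slides off over the desk
- pod_front (a point): centre of the sharpener's flat front face (32 mm wide, from 3 to 37 mm above the desk); at the start at x = 23, y = 115, z = 20 mm in the box's frame; its y there minus 115 mm is how far it is out. The bay walls beside it reach 36 mm high, from x = -1 to 45 mm of the box
- yellow_key_top (a point): centre of the top of the yellow key, 24 x 24 mm, the one nearest the sharpener; at the start at x = -21.5, y = 95, z = 24 mm in the box's frame, 8 mm proud of the deck; 18 mm above the desk when fully down, so well below the sharpener's top (37 mm): a finger as low as the pressing one meets the sharpener's front
- yellow_key (a joint): travel of the yellow key, m: 0 up, 0.006 fully down; springs back. Needs about 2 N to start and 5 N fully down; the catch lets go of the sharpener at about 0.0035 to 0.0045
- white_key_a (a joint): travel of the middle, white key (at x = -21.5, y = 25 mm of the box), m: 0 up; works another part of the box, not to be pressed
- white_key_b (a joint): travel of the far, white key (at x = -21.5, y = -45 mm of the box), m: 0 up; not to be pressed
- pencil_cup: bamboo pencil cup, 76 mm across, 100 mm high, pencils up to 180 mm; origin under its centre. Leave alone
- compass: blue hard-plastic drawing compass lying flat, 160 mm long (its y) by 50 mm, 14 mm high; origin near its middle. Leave alone
- binder_clip: chrome binder clip lying on its side, 41 mm wide (its x), 50 mm long with its wires, 18 mm high; origin under its spine block. Leave alone
- desk_tray: low white plastic tray, 100 by 240 mm (its y), 22 mm high; origin under its centre. Leave alone
Mind the look-alikes: they are no part of the job. Several things look just like the pencil_box: the one meant starts farthest to the robot's right.

How it is judged (in metres and radians):
On the way, in this order (a step that is already met when the one before it is completed fails the run):
1. the yellow key is pressed (value of joint yellow_key above 0.0012 m).
2. the sharpener has popped part-way out and a finger stops it (y of pod_front in the frame of pencil_box between 0.119 and 0.145 m and contact force between the fingers and sharpener_pod above 0.2 N), for 0.3 s.
At the end, for the whole second after the job is handed in: The sharpener's front stands 4 to 30 mm out of the end of the box, upright in its bay and at rest, pressed by its spring against a finger (over 0.2 N); the box is flat on the desk within 20 mm of where it was (all of step 2 and linear speed of sharpener_pod below 0.02 m/s and angle between sharpener_pod's own z axis and vertical below 0.2 rad and angle between pencil_box's own z axis and vertical below 0.05 rad and distance of pencil_box from where it was at the start of the episode below 0.02 m and height (world z) of pencil_box below 0.006 m); the arm keeps its last pose, push and grip.
It fails at once if the sharpener got away: more than 45 mm out of its bay (y of pod_front in the frame of pencil_box above 0.16 m).
It fails at once if the sharpener was lifted (over 12 mm) (height (world z) of sharpener_pod above 0.015 m).
It fails at once if the box was lifted, tipped or shoved more than 25 mm (height (world z) of pencil_box above 0.008 m or angle between pencil_box's own z axis and vertical above 0.1 rad or distance of pencil_box from where it was at the start of the episode above 0.025 m).
It fails at once if a white key was pressed (value of joint any of white_key_a, white_key_b above 0.003 m).
It fails at once if another thing on the desk was moved (over 15 mm) (distance of any of pencil_cup, compass, binder_clip, desk_tray from where it was at the start of the episode above 0.015 m).
It also fails if it takes over 34 s, if anything falls off the work surface, if the arm or the gripper's body presses on something with over 40 N, if the wrist force passes 120 N, or if a joint passes its speed limit or range.

## Working session

There is one attempt and no reset: what is moved stays moved. The work goes in short steps, each a Python script; the robot and the scene stay as the last script left them, time stands still between calls to the robot, and variables do not carry over. Pictures are saved under pics/ and viewed, at most 10 in all, crops included, and the job is handed in when it is done.

```bash
mkdir -p pics; python3 - <<'E'
from station import ctrl
import cv2,numpy as np
o=ctrl.get_obs();print(o['clock'],o['eef_pos'],o['tool_rot'],o['finger_gap'],ctrl.pinch_z)
for n in('top','scene'):
    p=ctrl.read_camera(n);cv2.imwrite(f'pics/{n}0.png',p['frame']);print(n,p['fx'],p['cx'],p['cy'],np.round(p['extrinsics'],3).tolist())
    for l in('pencil_box','sharpener_pod','yellow_key','white_key_a','compass','pencil_cup','binder_clip','desk_tray'):
        for r in ctrl.regions_of(l,p):
            ys,xs=np.nonzero(r['pixels']);print(l,round(r['score'],2),r['box'],xs.mean().round(1),ys.mean().round(1))
E
```

```text
0.0 [243.701369   575.077268   221.71445294] [[-9.20737462e-01  3.90182351e-01 -5.09294897e-04]
 [ 3.90182676e-01  9.20736403e-01 -1.39879757e-03]
 [-7.68597745e-05 -1.48664337e-03 -9.99998892e-01]] 87.00528915905713 -18.700000000000003
top 483.32595467422595 283.26440595716815 218.90983958527048 [[-0.009, -1.0, -0.004, 82.961], [-0.995, 0.01, -0.097, 514.709], [0.097, 0.003, -0.995, 1161.582], [0.0, 0.0, 0.0, 1.0]]
pencil_box 0.89 [161.8, 301.0, 59.7, 108.1] 192.2 356.3
pencil_box 0.78 [306.4, 195.1, 101.9, 66.8] 360.6 226.1
sharpener_pod 0.69 [159.9, 138.0, 46.1, 37.6] 188.8 157.6
yellow_key 0.43 [187.1, 311.3, 9.4, 10.8] 192.2 315.0
yellow_key 0.39 [311.0, 210.2, 12.1, 13.1] 318.2 217.2
white_key_a 0.65 [340.7, 222.8, 9.1, 9.9] 344.5 228.1
white_key_a 0.61 [175.5, 368.1, 7.6, 10.6] 177.9 372.3
white_key_a 0.53 [366.3, 236.9, 9.4, 7.0] 370.7 239.1
white_key_a 0.43 [179.5, 337.9, 12.6, 14.8] 184.9 343.3
compass 0.66 [177.7, 209.5, 58.8, 19.7] 207.6 214.8
pencil_cup 0.78 [157.7, 139.7, 49.5, 34.3] 188.5 157.3
binder_clip 0.67 [184.5, 261.5, 16.5, 14.1] 193.5 267.1
binder_clip 0.51 [3
[... 179 characters left out ...]
.961], [0.586, 0.477, -0.655, -307.092], [-0.501, -0.422, -0.755, 1454.132], [0.0, 0.0, 0.0, 1.0]]
pencil_box 0.8 [387.0, 152.6, 90.4, 68.1] 430.7 185.9
pencil_box 0.68 [190.2, 150.6, 68.0, 72.3] 222.9 180.8
sharpener_pod 0.55 [220.1, 197.6, 19.7, 26.0] 229.5 207.4
white_key_a 0.64 [227.8, 178.2, 13.6, 12.3] 235.6 183.8
white_key_a 0.48 [427.4, 192.3, 8.2, 7.7] 432.9 194.1
white_key_a 0.48 [449.0, 180.2, 11.0, 4.5] 452.2 181.3
white_key_a 0.45 [219.3, 164.9, 7.4, 8.1] 224.5 166.4
compass 0.82 [308.9, 246.6, 58.9, 46.2] 341.3 271.0
pencil_cup 0.74 [295.5, 279.6, 43.6, 62.4] 316.9 310.0
binder_clip 0.5 [377.0, 230.4, 21.8, 21.5] 386.3 239.9
desk_tray 0.89 [73.5, 207.9, 103.7, 88.9] 124.9 250.9
```

View pics/top0.png

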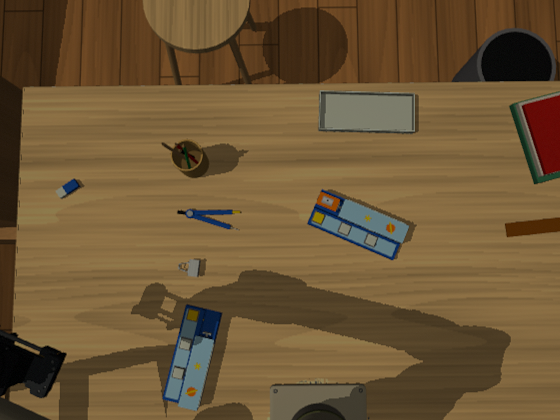

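```bash
python3 - <<'E'
import cv2
a=cv2.imread('pics/top0.png')[180:275,295:420];b=cv2.imread('pics/scene0.png')[140:230,175:275]
a=cv2.resize(a,(400,304),interpolation=3);b=cv2.resize(b,(400,360),interpolation=3)
a=cv2.copyMakeBorder(a,0,56,0,0,0);cv2.imwrite('pics/crop0.png',cv2.hconcat([a,b]))
E
```

```text
(no output)
```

View pics/crop0.png

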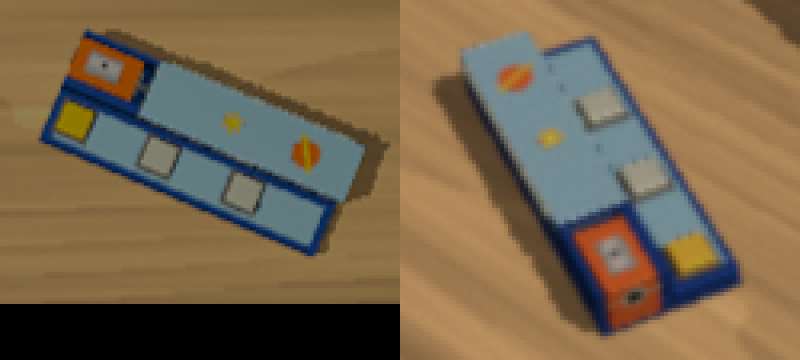

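Top view: two look-alike boxes, at (360,226) and (192,356). The left one's bay is empty or blue. The robot's right is +column, so the one meant is (360,226). The crop shows its orange sharpener at (327,202), yellow key at (318,217), and white keys at (344,229) and (371,240).

The gripper only opens fully (87 mm), so I'll place the fingers diagonally: one on the key's outer corner, the other catching the sharpener's far front corner.

```bash
cat > h.py <<'E'
import numpy as np
from scipy.optimize import least_squares
def proj(p,X):
    c=(p['extrinsics']@np.r_[X,1])[:3];return np.array([p['fx']*c[0]/c[2]+p['cx'],p['fy']*c[1]/c[2]+p['cy']])
def b2w(s,B):
    c,n=np.cos(s[2]),np.sin(s[2]);return np.array([s[0]+c*B[0]-n*B[1],s[1]+n*B[0]+c*B[1],B[2]])
E
python3 - <<'E'
from station import ctrl
import cv2;from h import *
P={n:ctrl.read_camera(n) for n in('top','scene')}
K=dict(y=(-21.5,95,24),a=(-21.5,25,24),b=(-21.5,-45,24),p=(23,89,37),c=(-45,115,16),d=(-45,-115,16))
def un(n,u,v):
    (s,o)=((3.2,(295,180)) if n=='top' else (4,(175,140)));u-=400*(n=='scene');return np.array([(u+.5)/s-.5+o[0],(v+.5)/s-.5+o[1]])
M=[('top','y',75,120),('top','a',158,157),('top','b',243,193),('top','p',103,70),('top','c',42,140),('top','d',312,253),
('scene','y',690,253),('scene','a',645,179),('scene','b',602,106),('scene','p',613,257)]
def f(s,C=None):return np.concatenate([proj(P[n],b2w(s,K[k]))-un(n,u,v) for n,k,u,v in M if C in(None,n)])
for C in(None,'top','scene'):
    r=least_squares(f,[600,-80,-.4],args=(C,),loss='soft_l1',x_scale=[10,10,.1]);print(C,r.x.round(3));
    print(np.round(f(r.x,C).reshape(-1,2),2).tolist())
    if C is None: s=r.x
# overlay of wireframe for check
out=[]
for n,(o,w) in dict(top=((290,175),(130,100)),scene=((180,140),(90,90))).items():
    k=5 if n=='top' else 6
    im=cv2.resize(P[n]['frame'][o[1]:o[1]+w[1],o[0]:o[0]+w[0]],None,fx=k,fy=k,interpolation=2)
    def L(*B):
        q=[((proj(P[n],b2w(s,b))-o+.5)*k).astype(int) for b in B];cv2.polylines(im,[np.array(q)],True,(0,255,0),1)
    L((-45,-115,16),(-45,115,16),(-1,115,16),(-1,-115,16));L((-33.5,83,24),(-33.5,107,24),(-9.5,107,24),(-9.5,83,24))
    L((7,63,37),(7,115,37),(39,115,37),(39,63,37));L((-33.5,13,24),(-33.5,37,24),(-9.5,37,24),(-9.5,13,24));L((-45,115,0),(45,115,0),(45,115,36))
    im=im[:500,:]; out.append(cv2.resize(im,(400,int(im.shape[0]*400/im.shape[1]))))
h=max(i.shape[0] for i in out);cv2.imwrite('pics/ov.png',cv2.hconcat([cv2.copyMakeBorder(i,0,h-i.shape[0],0,0,0) for i in out]))
E
```

```text
None [ 5.00992e+02 -1.02120e+02 -4.13000e-01]
[[-0.49, -0.15], [-0.08, -0.56], [-0.17, -0.61], [0.44, -0.8], [-1.53, -0.53], [0.55, 0.83], [0.4, -0.57], [-0.13, -1.05], [-0.39, -0.55], [0.73, -0.51]]
top [ 5.00401e+02 -1.02416e+02 -4.07000e-01]
[[-0.4, 0.33], [0.07, -0.24], [0.05, -0.45], [0.43, -0.37], [-1.41, 0.02], [0.89, 0.85]]
scene [ 5.02089e+02 -1.00784e+02 -4.30000e-01]
[[-0.05, 0.3], [-0.14, -0.4], [0.03, -0.09], [0.15, 0.14]]
```

View pics/ov.png

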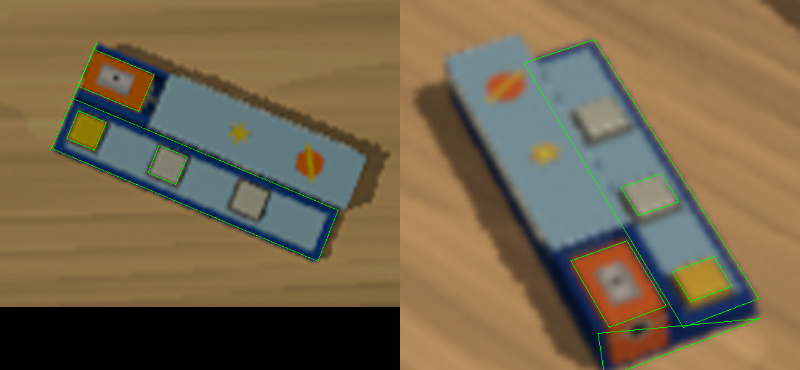

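Overlay shows the model lying on the box in both views to about 1 mm: key at (87,130) and sharpener at (115,78) in the left crop. I'll hover with the diagonal placement and check the fingers against the same cameras.

```bash
cat >> h.py <<'E'
S=np.array([501.0,-102.1,-.413])
def tool(s,a=np.radians(42),d=4.5,sign=1):
    u=np.array([np.cos(a),np.sin(a)]);v=np.array([np.sin(a),-np.cos(a)])
    k=np.array([-33.5,83]);F=83+(87+d-72.5*u[0])/u[1];p=np.array([39,F])
    c=u*(k@u+d+43.5)+v*(k@v+p@v)/2
    w=b2w(s,np.r_[c,0]);y=b2w([0,0,s[2]],np.r_[u,0])*sign;z=np.array([0,0,-1.]);
    return w,np.c_[np.cross(y,z),y,z],F
E
python3 - <<'E'
from station import ctrl
import cv2;from h import *
best=None
for sg in(1,-1):
    w,R,F=tool(S,sign=sg);q=ctrl.inverse_kinematics(w+[0,0,60],R);print(sg,w.round(1),F,None if q is None else np.round(q,2))
    if q is not None and (best is None or abs(q[6])<best[0]): best=(abs(q[6]),sg)
sg=best[1];w,R,F=tool(S,sign=sg);print(sg)
ctrl.goto(w+[0,0,200],R);ctrl.movel(w+[0,0,50],200)
o=ctrl.get_obs();print(o['clock'],o['eef_pos']-w,np.abs(o['tool_rot']-R).max(),o['force'].round(2),o['finger_gap'])
out=[]
for n,(x,y) in dict(top=(265,160),scene=(190,130)).items():
    p=ctrl.read_camera(n);cv2.imwrite(f'pics/{n}1.png',p['frame'])
    for yy in(-43.5,43.5):
        q=[proj(p,o['eef_pos']+o['tool_rot']@[xx,yy,0]) for xx in(-9.5,9.5)];cv2.line(p['frame'],*[tuple(int(t) for t in np.round(i)) for i in q],(0,255,0),1)
    out.append(cv2.resize(p['frame'][y:y+100,x:x+100],(400,400),interpolation=0))
cv2.imwrite('pics/hov.png',cv2.hconcat(out))
E
```

```text
1 [550.3  -0.7   0. ] 139.2251969874952 [-0.53  0.35  0.53  1.86 -0.21  0.98  0.41]
-1 [550.3  -0.7   0. ] 139.2251969874952 [-0.99  0.6   1.16  1.88 -0.63  1.09 -2.39]
1
4.225 [ 0.77636714  0.05856929 51.00165043] 0.0014579974463022453 [ 0.51 -0.46 -0.08] 86.84553715846098
```

View pics/hov.png

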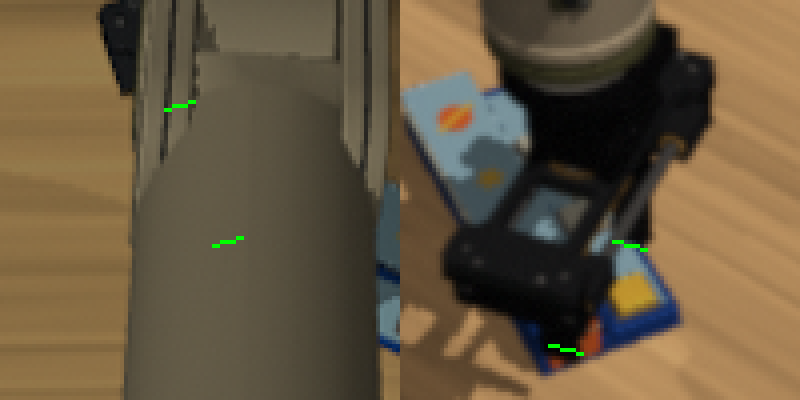

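Hover: the drawn tip lines fall on the finger ends in the scene view, catch finger at crop (565,350) and press finger at (630,245). The top view is blocked by the arm. I'll go down to 3 mm above the key and look again.

```bash
python3 - <<'E'
from station import ctrl
import cv2;from h import *
w,R,F=tool(S)
ctrl.movel(w+[0,0,28],60);ctrl.wait(.3)
for _ in range(3):
    o=ctrl.get_obs();print(o['clock'],(o['eef_pos']-w).round(2),o['force'].round(2),o['finger_gap']);ctrl.wait(.05)
p=ctrl.read_camera('scene');im=p['frame'];cv2.imwrite('pics/s2.png',im)
k=8;o0=(210,165);im=cv2.resize(im[165:237,210:300],None,fx=k,fy=k,interpolation=2)
def L(q,c):cv2.polylines(im,[np.array([((proj(p,x)-o0+.5)*k).astype(int) for x in q])],True,c,1)
e,T=o['eef_pos'],o['tool_rot']
for s in(-1,1):L([e+T@[x,s*y,0] for x,y in((-9.5,43.5),(9.5,43.5),(9.5,58.5),(-9.5,58.5))],(0,255,0))
L([b2w(S,b) for b in((-33.5,83,24),(-33.5,107,24),(-9.5,107,24),(-9.5,83,24))],(0,0,255))
L([b2w(S,b) for b in((7,115,3),(7,115,37),(39,115,37),(39,115,3))],(0,0,255))
cv2.imwrite('pics/low.png',im)
E
```

```text
5.1417 [ 0.19  0.   28.25] [ 0.28 -0.12  0.35] 86.8295758169695
5.1917 [ 0.12  0.03 28.18] [-0.42  0.16  0.07] 87.02312465352304
5.2417 [ 0.08  0.03 28.14] [ 0.07 -0.67  1.14] 86.95777275467488
```

View pics/low.png

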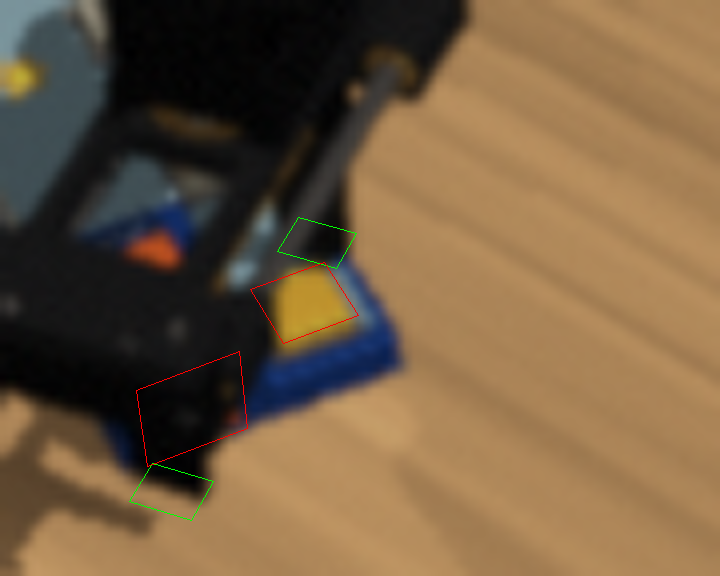

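Low view: the catch finger stands in front of the end face at (175,480). The press finger's tip is at the key's far corner (330,262). I'll press in steps while watching the force.

```bash
python3 - <<'E'
from station import ctrl
import cv2;from h import *
w,R,F=tool(S)
for z in np.arange(26,17.9,-1):
    ctrl.movel(w+[0,0,z],40);ctrl.wait(.12)
    f=[];
    for _ in range(8):
        ctrl.wait(.02);o=ctrl.get_obs();f.append(o['force'])
    f=np.mean(f,0);fb=b2w([0,0,-S[2]],f)
    print(z,round(o['clock'],2),(o['eef_pos']-w).round(2),fb.round(2),round(o['grip_force'],2) if np.isscalar(o['grip_force']) else o['grip_force'],flush=True)
    if np.hypot(*fb[:2])>1.2 or fb[2]>8: break
p=ctrl.read_camera('scene');cv2.imwrite('pics/p3.png',cv2.resize(p['frame'][165:237,210:300],None,fx=8,fy=8,interpolation=2))
E
```

```text
26.0 5.84 [ 0.03 -0.03 26.01] [ 0.21  0.13 -0.04] 0.0
25.0 6.34 [2.000e-02 3.000e-02 2.501e+01] [-0.19  0.04 -0.34] 0.0
24.0 6.84 [ 0.14 -0.03 24.09] [0.13 0.42 1.54] 0.86
23.0 7.34 [ 0.08 -0.   23.02] [0.7  0.36 1.86] 0.97
22.0 7.84 [ 9.000e-02 -2.000e-02  2.205e+01] [1.3  0.41 2.38] 1.19
```

View pics/p3.png

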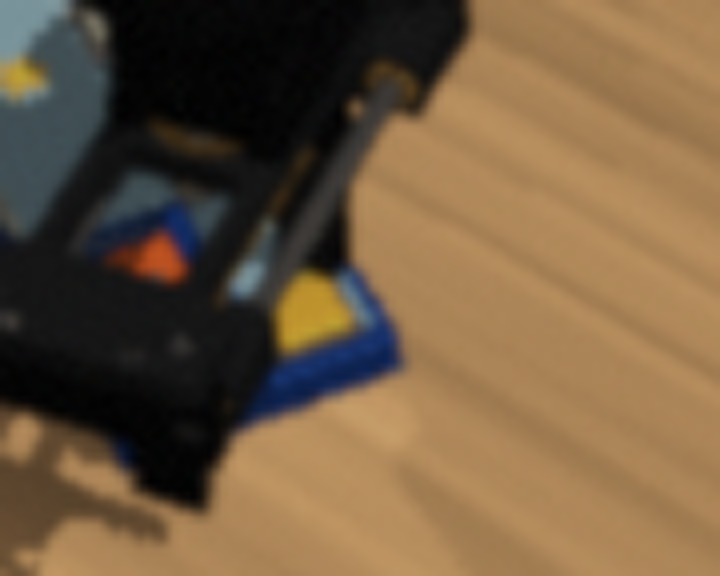

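Contact came at z = 24 as predicted, and the key is about 2 mm down. The view shows the finger on the key's corner at (325,268) and the sharpener still in. Continuing.

```bash
python3 - <<'E'
from station import ctrl
import cv2;from h import *
w,R,F=tool(S)
for z in (21,20,19.4,18.9):
    ctrl.movel(w+[0,0,z],40);ctrl.wait(.12)
    f=[]
    for _ in range(8):
        ctrl.wait(.02);o=ctrl.get_obs();f.append(o['force'])
    f=np.mean(f,0);fb=b2w([0,0,-S[2]],f)
    print(z,round(o['clock'],2),(o['eef_pos']-w).round(2),fb.round(2),np.round(o['grip_force'],2),o['finger_gap'],flush=True)
    if f[2]>9: break
p=ctrl.read_camera('scene');cv2.imwrite('pics/p4.png',cv2.resize(p['frame'][165:237,210:300],None,fx=8,fy=8,interpolation=2))
E
```

```text
21 8.39 [ 0.13  0.12 21.07] [1.19 1.55 3.13] 3.04 87.17280501596123
20 8.89 [ 0.16  0.14 20.1 ] [1.14 1.93 4.81] 3.43 86.75107303651696
19.4 9.39 [ 0.18  0.1  19.53] [0.83 1.81 5.55] 3.54 86.80880436093592
18.9 9.89 [ 0.18  0.09 19.06] [0.98 1.74 5.89] 3.65 87.20342064119275
```

View pics/p4.png

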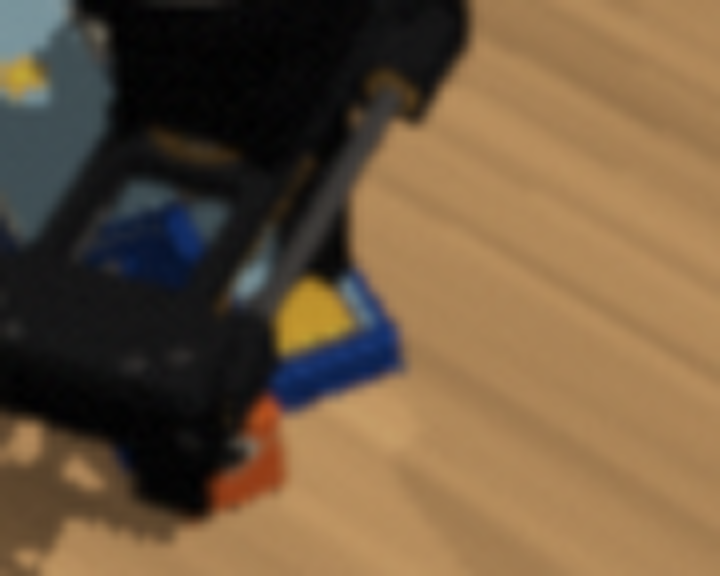

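Popped and caught: the orange front now shows at (250,455), resting on the finger, with the box unmoved. One check of how far out it is.

```bash
python3 - <<'E'
from station import ctrl
from h import *
import cv2
p=ctrl.read_camera('scene')
for F in(125,130,135,138,140,142,145):
    print(F,[((proj(p,b2w(S,(7,F,z)))-(210,165)+.5)*8).round() for z in(3,37)])
print([ (r['score'],r['box']) for r in ctrl.regions_of('pencil_box',p)])
fr=p['frame'][165:237,210:300].astype(int);m=(fr[...,2]>110)&(fr[...,0]<60)&(fr[...,2]-fr[...,1]>60)
ys,xs=np.nonzero(m);print(xs.min()*8,xs.max()*8+8,ys.min()*8,ys.max()*8+8)
o=ctrl.get_obs();print(o['clock'],b2w([0,0,-S[2]],o['force']),o['grip_force'])
E
```

```text
125 [array([262., 452.]), array([254., 375.])]
130 [array([269., 463.]), array([261., 387.])]
135 [array([276., 475.]), array([268., 399.])]
138 [array([280., 482.]), array([272., 406.])]
140 [array([283., 487.]), array([275., 411.])]
142 [array([285., 492.]), array([278., 416.])]
145 [array([290., 499.]), array([282., 423.])]
[(0.73, [190.4, 151.4, 68.5, 66.4]), (0.61, [388.4, 153.4, 91.9, 69.2])]
216 288 400 504
10.0417 [0.75633758 2.38737891 5.48920531] 3.654922731220722
```

```bash
python3 -c "
from station import ctrl
print(ctrl.sign_off(),ctrl.get_obs()['clock'])"
```

```text
the job is handed in; nothing more can be done
the job is handed in; nothing more can be done
```

I pressed the yellow key; the sharpener popped out and is held by the other finger about 24–25 mm out, just under half (estimated from the camera), with the box not visibly moved; the job is handed in, but no verdict came back.

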